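# Sort the stoppers into the rack and hold its sprung cover at the mark

## Task

Put the two stray rubber stoppers upright and fully home into the empty front holes of the stopper rack, small in the small row and large in the large row, and let go of them before you pull the cover. Then pull the rack's spring-return cover out by its red knob until the white line on the cover lies beside the green mark, and keep holding it there: finish while you still hold the knob, so that a colleague can put in the locking pin. Do not disturb the stoppers already in the rack, the two vials or the tape roll.

Things in the scene. Friction and masses are not known exactly. Their poses are not given: they have to be found in the camera images.
- rack: Grey stopper rack, fixed, 215 x 250 x 45 mm. Origin on the worktop, 80 mm behind its front edge, midway between the rails; x points from its front (robot side) to its back, y to its left rail, z up. Base plate 8 mm thick. Side rails from y = +-94 to +-123 mm, 41 to 45 mm high. Two white hole strips (rows) lie on the plate, centred on y = +36 and -36 mm; which is on which side varies.
- small_row: White strip 86 x 46 x 12 mm (along x, y, z of the rack), fixed on the rack's base plate, with two round holes 20 mm wide and 9 mm deep, 42 mm apart along x: the row for small stoppers. Origin at the centre of its underside, 8 mm above the worktop; axes as the rack's.
- large_row: The same strip with two round holes 26 mm wide and 9 mm deep: the row for large stoppers.
- small_row_hole0 (a point): Centre of the mouth of the front, empty hole of the small row, 20 mm above the worktop; the hole's floor is 11 mm above the worktop.
- small_row_hole1 (a point): Centre of the mouth of the rear hole of the small row, in which a small stopper already stands.
- large_row_hole0 (a point): Centre of the mouth of the front, empty hole of the large row, 20 mm above the worktop; the hole's floor is 11 mm above the worktop.
- large_row_hole1 (a point): Centre of the mouth of the rear hole of the large row, in which a large stopper already stands.
- small_stopper: Stray small red rubber stopper standing on the worktop, 24 mm high, tapered: 18 mm wide at the top, 14 mm at the foot, about 14 g. Origin at the centre of its foot, z up. Grip its side near the top, fingertips at least 11 mm above its foot, to clear the strip when it is seated (its top is then 35 mm above the worktop).
- large_stopper: Stray large black rubber stopper standing on the worktop, 24 mm high, tapered: 24 mm wide at the top, 19 mm at the foot, about 14 g. Origin at the centre of its foot, z up.
- small_seated: Small red stopper of the same kind that already stands in the rear hole of the small row; leave it there. Origin at the centre of its foot.
- large_seated: Large black stopper of the same kind that already stands in the rear hole of the large row; leave it there. Origin at the centre of its foot.
- cover (a joint): Travel of the cover in m: 0 = at its rear stop, growing to 0.11 as it is pulled to the front, along the rack's -x. A spring pulls it back with about 3 N at 0 and 8 N at 0.10 m and returns it if let go. The cover is a clear plate with a black front bar, 208 mm wide, that slides 42 to 47 mm above the worktop, over the seated stoppers.
- knob_top (a point): Centre of the top of the cover's red knob, an upright cylinder 22 mm in diameter; its top is 85 mm above the worktop and it can be gripped over the upper 33 mm, on the middle of the cover's black front bar. At travel 0 it is at x = 31 mm, y = 0 in the rack's frame.
- cover_line (a point): Left end of the white line across the cover's black front bar, 47 mm above the worktop (at travel 0: x = 30 mm, y = 105 mm in the rack's frame). It moves with the cover and is to be brought to the same rack x as the mark.
- mark: Green marker clip, 10 mm long along the rack's x, 17 mm wide, 4 mm thick, fixed on the ledge of the rack's left rail beside the path of the white line. Where it sits along the rail varies: the cover has to travel 72 to 98 mm to it. Origin at the centre of its underside, 45 mm above the worktop; axes as the rack's.
- vial_black: Sample vial with black cap, 21 mm wide, 51 mm high, standing on the worktop; a bystander. Origin at the centre of its foot.
- vial_white: Sample vial with white cap, 21 mm wide, 51 mm high, standing on the worktop; a bystander. Origin at the centre of its foot.
- tape: Roll of brown tape, 96 mm wide, 48 mm high, lying on the worktop; a bystander. Origin at the centre of its underside.

How it is judged:
By the outcome, as a careful person would: the job done as asked, in the order asked, and still so for the second after the job is handed in, while the arm keeps its last pose, push and grip.
It also fails if it takes over 64 s, if anything falls off the work surface, if the arm or the gripper's body presses on something with over 40 N, if the wrist force passes 120 N, or if a joint passes its speed limit or range.

## Robot

A 6-joint arm with a two-finger parallel gripper is mounted at the origin on a cart in front of the work surface, level with it; the furniture and walls round the work are solid. World frame = base frame: x ahead of the robot, y to its left, z up, the work surface at z = 0. Lengths are in m, angles in rad, forces in N, time in s.
With the tool pointing down it reaches from about 0.35 to 0.875 m from the base axis. Payload 15.5 kg.
Tool frame: the origin (TCP) lies at the very end of the fingers, on their centre line; the grasp point (between the pads) lies manip.hold_point_z behind it (manip.hold_point_z is the distance from the TCP to the grasp point, in m); z points along the fingers, y is the line along which they close (so a half turn about z gives the same grasp; the last joint's range is limited). The gripper opens to 85 mm and grips with 20 to 120 N. Pads are 22 mm wide; open, the fingers measure 114 mm over their backs; the gripper's body (76 mm by 85 mm) begins 54 mm behind the grasp point. The pads swing forward as they close: fully open they stand 13 mm farther back than shut.
Start: joints at [-1.431, 0.494, 1.345, -0, 1.302, -0.096], TCP at [0.145, -0.608, 0.194] pointing down, gripper open.
Joint ranges: [-2.91, 2.91], [-0.82, 2.16], [0.22, 2.67], [-1.22, 4.37], [0.12, 2.79], [-3.08, 3.08]. Speed limits (rad/s): [1.89, 1.89, 2.57, 3.01, 3.01, 3.01].

## Interface

Orientations are given as a rotation vector (axis times angle).
In Python, from bench import manip, cam, sensors gives the robot as it stands (manip), with the cameras (cam) and the readings (sensors).
- The arm moves only by the shell command python3 inch.py 'ROWS' [FORCE]. ROWS is a JSON list of rows, 1 to 5 of them, each of 7 numbers: the opening from 0.0 (shut) to 1.0 (fully open), then dx, dy, dz in m, then a rotation vector rx, ry, rz in rad; each row shifts and turns the commanded pose from where the row before left it, along the tool's axes as they then stand; what a row does not reach is not made up. A row lasts 1/8 s, in which the tool goes at most 0.0625 m and 0.188 rad, less where a joint would pass 70% of its speed; a pose out of reach is approached as far as the arm can. The fingers move at their own pace and stop on an object; FORCE is the grip in N (left out, the last holds). Time passes only in rows, so rows that do not move let the fingers close. It prints the time, the measured TCP pose, the force, the opening and the grip force at its end.
- sensors.sense(): the state, without advancing time (a new reading comes with each control period).
- cam.grab_frame(name): name is "scene" or "top"; returns (picture, depth): 480x640x3 uint8, red, green, blue; 480x640 float32, m along the optical axis (not along the pixel's ray), 0 where there is no reading.
- cam.calibration(name): a dict with "fx", "fy", "cx", "cy" (pixels), "pose" (4x4, takes a point from camera to world coordinates). Camera axes: x right, y up, looking along -z (the intrinsics and any distortion apply to the point x, -y, -z); pixel columns grow to the right and rows downward; lengths in m; the calibration is good to about 2 mm. A picture is of the moment at which its call begins. calibration takes no time and is no camera call.
- manip.finish_job(): hands the job in; it is judged then, once.
The state is a dict: "time": time; "joint_positions": joint angles; "qd": joint speeds; "tau": joint torques, N m; "tcp_pos": TCP position; "tcp_rot": TCP orientation; "wrist_force": force on the tool from outside, world axes, zero at the start; "torque": the same for the moment, N m; "gripper_width": opening from 0.0 (shut) to 1.0 (fully open); "finger_force": force on a finger pad.
Only numpy, scipy, OpenCV 4.12 (cv2) and the standard library are available. Lean on these libraries where they do the work, as an engineer would, in place of code of your own. Each camera call takes 0.05 s, during which the arm holds its last target. There are 200 camera calls.

## Working session

There is one attempt and no reset: what is moved stays moved. The work goes in short steps, Python scripts to look and compute and a shell command to move; the robot and the scene stay as the last step left them, time stands still between calls to the robot, and variables do not carry over. Pictures are saved under pics/ and viewed, at most 10 in all, crops included, and the job is handed in when it is done.

```bash
ls; mkdir -p pics
python3 - <<'E'
from bench import manip, cam, sensors
import cv2,numpy as np
print(sensors.sense(), manip.hold_point_z)
for n in ("scene","top"):
    p,d=cam.grab_frame(n); cv2.imwrite(f"pics/{n}0.png",p[:,:,::-1]); np.save(f"pics/{n}0.npy",d)
    c=cam.calibration(n); print(n,c)
E
```

```text
bench.py
inch.py
pics
{'time': 0.0, 'joint_positions': array([-1.43151890e+00,  4.94177596e-01,  1.34612372e+00,  1.74881166e-05,
        1.30249905e+00, -9.54938759e-02]), 'qd': array([-0.00053594, -0.00076474,  0.00060452, -0.00157808,  0.00056295,
       -0.00050498]), 'tau': array([ 1.12034188e-03, -8.82164454e+01, -3.83874929e+01,  2.80013793e-06,
        1.01959251e-02,  5.42994343e-06]), 'tcp_pos': array([ 0.1453451 , -0.60745409,  0.19340627]), 'tcp_rot': array([-3.11877426e+00, -3.67782870e-01,  1.50442014e-05]), 'wrist_force': array([-0.58459363, -0.16599505,  0.33461646]), 'torque': array([-0.00254914, -0.01635666,  0.03117304]), 'finger_force': 0.0, 'gripper_width': 1.0001672644645367} 0.0187
scene {'fx': 553.8437295499241, 'fy': 553.8437295499241, 'cx': 319.7165765567439, 'cy': 236.13376255817565, 'pose': array([[-0.75718774,  0.41372978, -0.50546453, -0.04064006],
       [-0.65301654, -0.4612593 ,  0.600674  ,  0.73664539],
       [ 0.0153665 ,  0.78489969,  0.61943228,  0.85931846],
       [ 0.        ,  0.        ,  0.        ,  1.        ]])}
top {'fx': 572.2836613546339, 'fy': 572.2836613546339, 'cx': 325.98756129547564, 'cy': 245.46407597321956, 'pose': array([[ 0.02957504,  0.99482353, -0.09721858,  0.46578445],
       [-0.9993484 ,  0.03144177,  0.01772542,  0.00454686],
       [ 0.02069039,  0.096631  ,  0.9951052 ,  1.28870461],
       [ 0.        ,  0.        ,  0.        ,  1.        ]])}
```

View pics/scene0.png

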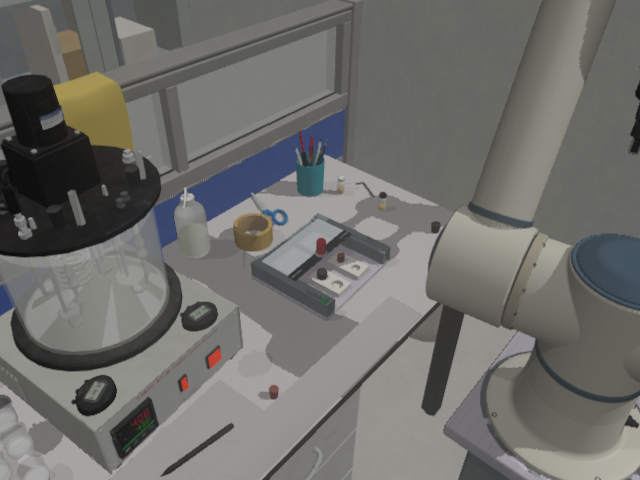

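View pics/top0.png

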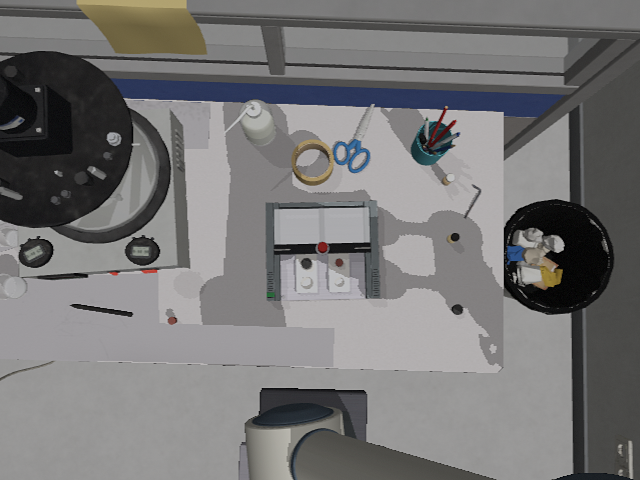

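Top view: red small stopper is at (172,320) and black large stopper at (457,309). The vials are at (454,237) and (450,178), and the tape at (312,163). The rack spans about (266..382, 200..300), with the green mark at (271,295) and the knob at (322,247). The large row is on the left (front hole 307,282) and the small row on the right (339,281).

```bash
cat > h.py <<'E'
from bench import manip, cam, sensors
import cv2,numpy as np
def rays(n,px):
    c=cam.calibration(n);p=np.atleast_2d(px).astype(float);T=c["pose"]
    d=np.c_[(p[:,0]-c["cx"])/c["fx"],-(p[:,1]-c["cy"])/c["fy"],-np.ones(len(p))]@T[:3,:3].T
    return T[:3,3],d
def plane(n,px,z):
    o,d=rays(n,px);return o+d*((z-o[2])/d[:,2])[:,None]
def tri(pt,ps):
    a,u=rays("top",pt);b,v=rays("scene",ps);u=u[0];v=v[0]
    s=np.linalg.lstsq(np.c_[u,-v],b-a,rcond=None)[0]
    p,q=a+s[0]*u,b+s[1]*v
    return (p+q)/2,np.linalg.norm(p-q)
def blobs(img,lo,hi,win,amin=4):
    x0,y0,x1,y1=win;h=cv2.cvtColor(img[y0:y1,x0:x1],cv2.COLOR_RGB2HSV)
    m=cv2.inRange(h,lo,hi)
    if lo[0]==0 and hi[0]<20: m|=cv2.inRange(h,(170,lo[1],lo[2]),(180,hi[1],hi[2]))
    k,l,st,c=cv2.connectedComponentsWithStats(m)
    return [(c[i]+(x0,y0),st[i,4],st[i,:4]+(x0,y0,0,0)) for i in range(1,k) if st[i,4]>=amin]
def grab(n):return cam.grab_frame(n)[0]
E
python3 - <<'E'
from h import *
t=cv2.imread("pics/top0.png")[:,:,::-1].copy();s=cv2.imread("pics/scene0.png")[:,:,::-1].copy()
R=((0,90,40),(12,255,255));B=((0,0,0),(180,255,70));G=((45,80,40),(85,255,255))
for nm,im,c,w in [("small",t,R,(160,308,186,332)),("small",s,R,(262,380,290,402)),("large",t,B,(445,298,470,320)),("large",s,B,(425,216,445,240)),
 ("vialb",t,B,(444,227,466,248)),("mark",t,G,(262,285,280,302)),("mark",s,G,(312,288,336,308)),
 ("knob",t,R,(312,238,334,258)),("knob",s,R,(310,234,332,258)),("sS",t,R,(330,254,348,270)),("sS",s,R,(333,250,348,264)),("lS",t,B,(297,256,316,271)),("lS",s,B,(312,266,332,284))]:
    for b in blobs(im,*c,w): print(nm,"t" if im is t else "s",b[0].round(1),b[1],b[2])
a=cv2.resize(t[195:305,258:390],None,fx=5,fy=5,interpolation=cv2.INTER_CUBIC)
cv2.imwrite("pics/ct.png",a[:,:,::-1])
a=cv2.resize(s[210:315,245:395],None,fx=5,fy=5,interpolation=cv2.INTER_CUBIC)
cv2.imwrite("pics/cs.png",a[:,:,::-1])
E
```

```text
small t [171.7 320.2] 49 [168 317   9   8]
small s [273.7 388.9] 46 [270 386   8   7]
large t [457. 309.] 89 [452 304  11  11]
large s [435.2 226.7] 75 [432 222   8  11]
large s [439.7 235.2] 13 [437 231   6   9]
vialb t [454.6 236.7] 57 [451 233   8   8]
mark t [270.5 294.1] 38 [267 292   8   5]
mark s [324.1 299.4] 27 [321 297   7   6]
knob t [322.2 246.8] 84 [318 242  10  11]
knob s [320.6 245.9] 125 [317 238   9  17]
sS t [338.7 262.1] 39 [336 259   7   7]
lS t [305.9 262.7] 80 [301 258  10  11]
lS s [321.2 273.9] 79 [317 268  10  12]
```

View pics/ct.png

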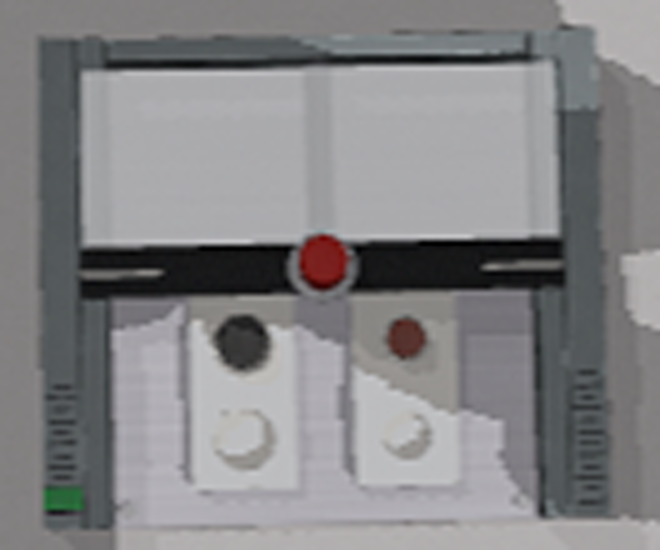

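View pics/cs.png

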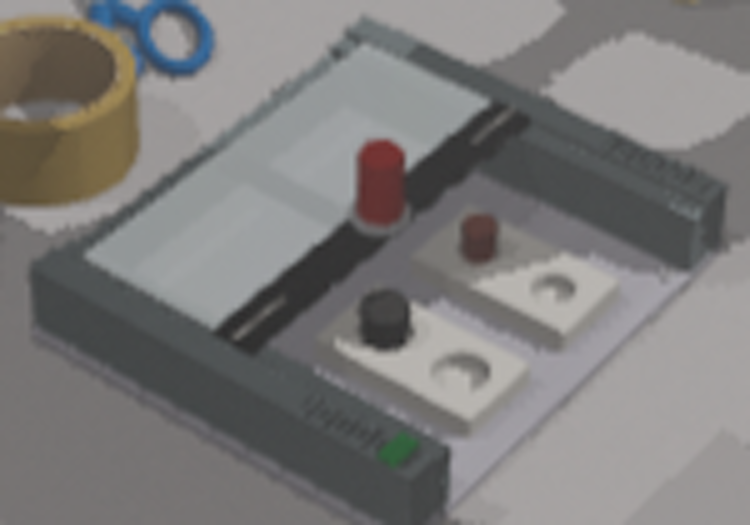

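Crops: the front hole mouths are at top (306.5,282.2) large and (339.2,281.8) small, and at scene (336.8,283.8) large and (355.2,267.2) small. White line ends are at top (274.0,249.2) left and (370.2,247.8) right. The mark is at top (270.5,294.1).

Run:
```python
from h import *
np.set_printoptions(precision=4,suppress=True)
for n,a,b,z in [("small",(171.7,320.2),(273.7,388.9),.014),("large",(457,309),(435.2,226.7),.014),("holeL",(306.5,282.2),(336.8,283.8),.02),("holeS",(339.2,281.8),(355.2,267.2),.02),
 ("seatL",(305.9,262.7),(321.2,273.9),.026),("seatS",(338.7,262.1),(340.6,257.2),.026),("mark",(270.5,294.1),(324.1,299.4),.049),("lineL",(274,249.2),(291.6,278),.047),("knobtop",(322.2,246.8),(320.7,240.6),.085)]:
    p,e=tri(a,b);print(n,"tri",p,round(e,4),"top@z",plane("top",a,z)[0,:2],"scene@z",plane("scene",b,z)[0,:2])
print("lineR",plane("top",(370.2,247.8),.047))
c=lambda x,y:(258+x/5-.4,195+y/5-.4)
print("plate/rail corners top z45: BL,FL,BR,FR",plane("top",[c(38,40),c(45,527),c(593,28),c(606,518)],.045))
print("vialb",plane("top",(454.6,236.7),.05),"vialw",plane("top",(450,178),.05))
```

```text
small tri [0.4152 0.3153 0.0184] 0.0011 top@z [0.4146 0.316 ] scene@z [0.418  0.3134]
large tri [ 0.4585 -0.3143  0.0092] 0.0024 top@z [ 0.4576 -0.3138] scene@z [ 0.4566 -0.3076]
holeL tri [0.5072 0.0229 0.0164] 0.0008 top@z [0.5067 0.0226] scene@z [0.5052 0.0262]
holeS tri [ 0.5109 -0.0493  0.0156] 0.0022 top@z [ 0.5098 -0.0497] scene@z [ 0.5089 -0.0446]
seatL tri [0.5503 0.0257 0.0219] 0.0012 top@z [0.5495 0.0253] scene@z [0.5479 0.0296]
seatS tri [ 0.5536 -0.0471  0.023 ] 0.0007 top@z [ 0.5531 -0.0472] scene@z [ 0.5518 -0.0441]
mark tri [0.4787 0.0998 0.0438] 0.0019 top@z [0.4779 0.0989] scene@z [0.4762 0.1044]
lineL tri [0.576  0.0957 0.0418] 0.0003 top@z [0.5754 0.0952] scene@z [0.5722 0.0999]
knobtop tri [ 0.5816 -0.0083  0.0806] 0.0023 top@z [ 0.5803 -0.009 ] scene@z [ 0.5791 -0.0035]
lineR [[ 0.585  -0.1142  0.047 ]]
plate/rail corners top z45: BL,FL,BR,FR [[ 0.6776  0.1186  0.045 ]
 [ 0.465   0.1071  0.045 ]
 [ 0.691  -0.1253  0.045 ]
 [ 0.4761 -0.1355  0.045 ]]
vialb [[ 0.615  -0.2984  0.05  ]] vialw [[ 0.7452 -0.2871  0.05  ]]
```

```bash
python3 inch.py '[[0.55,0,0,0,0,0,0.186],[0.55,0.0466,-0.0402,0,0,0,0],[0.55,0.0466,-0.0402,0,0,0,0],[0.55,0.0466,-0.0402,0,0,0,0],[0.55,0.0466,-0.0402,0,0,0,0]]' 40
python3 inch.py '[[0.55,0.0466,-0.0402,0,0,0,0],[0.55,0.0466,-0.0402,0,0,0,0],[0.55,0.0466,-0.0402,0.03,0,0,0],[0.55,0,0,0.055,0,0,0],[0.55,0,0,0,0,0,0]]'
```

```text
time: 0.72
tcp_pos: [0.3248, -0.4366, 0.1939]
tcp_rot: [-3.14, -0.076, 0.0]
wrist_force: [0.2, -0.3, -0.3]
gripper_width: 0.545
finger_force: 0.0
time: 1.35
tcp_pos: [0.4518, -0.3124, 0.1088]
tcp_rot: [-3.136, -0.078, 0.008]
wrist_force: [0.1, 0.5, 0.8]
gripper_width: 0.554
finger_force: 0.0
```

```bash
python3 inch.py '[[0.55,0,0,0,0,0,0],[0.55,0,0,0,0,0,0]]'
python3 - <<'E'
from h import *
for n,w in (("top",(410,250,510,350)),("scene",(385,150,485,250))):
    p=grab(n)[w[1]:w[3],w[0]:w[2]];globals()[n]=cv2.resize(p,(400,400),interpolation=cv2.INTER_CUBIC)
cv2.imwrite("pics/g1.png",np.hstack([top,scene])[:,:,::-1])
E
```

```text
time: 1.6
tcp_pos: [0.4541, -0.3159, 0.1135]
tcp_rot: [3.139, 0.075, 0.003]
wrist_force: [-0.9, -0.8, 0.3]
gripper_width: 0.548
finger_force: 0.0
```

View pics/g1.png

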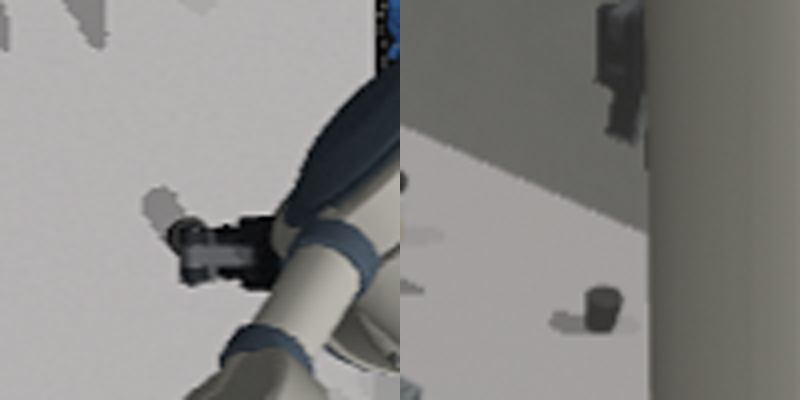

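The view shows the gripper above the standing black stopper, and nothing else is nearby. I'll correct the small offset and descend.

```bash
python3 inch.py '[[0.55,0.0032,-0.005,0.03,0,0,0],[0.55,0,0,0.04,0,0,0],[0.55,0,0,0.02,0,0,0],[0.55,0,0,0,0,0,0],[0.55,0,0,0,0,0,0]]'
```

```text
time: 2.33
tcp_pos: [0.4571, -0.3101, 0.0228]
tcp_rot: [3.14, 0.076, 0.002]
wrist_force: [-0.3, 0.5, -0.2]
gripper_width: 0.548
finger_force: 0.0
```

```bash
python3 inch.py '[[0.55,0,0,0.012,0,0,0],[0.55,0,0,0,0,0,0],[0.1,0,0,0,0,0,0],[0.1,0,0,0,0,0,0],[0.1,0,0,0,0,0,0]]' 40
python3 inch.py '[[0.1,0,0,0,0,0,0],[0.1,0,0,0,0,0,0]]'
```

```text
time: 2.95
tcp_pos: [0.4566, -0.3095, 0.0097]
tcp_rot: [3.141, 0.077, 0.0]
wrist_force: [1.1, -0.3, 0.4]
gripper_width: 0.1
finger_force: 0.0
time: 3.2
tcp_pos: [0.4566, -0.3094, 0.0097]
tcp_rot: [3.141, 0.077, 0.0]
wrist_force: [-0.4, 1.0, 0.9]
gripper_width: 0.101
finger_force: 0.0
```

The gripper closed on nothing, so I'll look before moving on.

Run:
```python
from h import *
for n,w in (("top",(410,250,510,350)),("scene",(385,170,485,270))):
    p=grab(n)[w[1]:w[3],w[0]:w[2]];globals()[n]=cv2.resize(p,(400,400),interpolation=cv2.INTER_CUBIC)
cv2.imwrite("pics/g2.png",np.hstack([top,scene])[:,:,::-1])
```

```text
(no output)
```

View pics/g2.png

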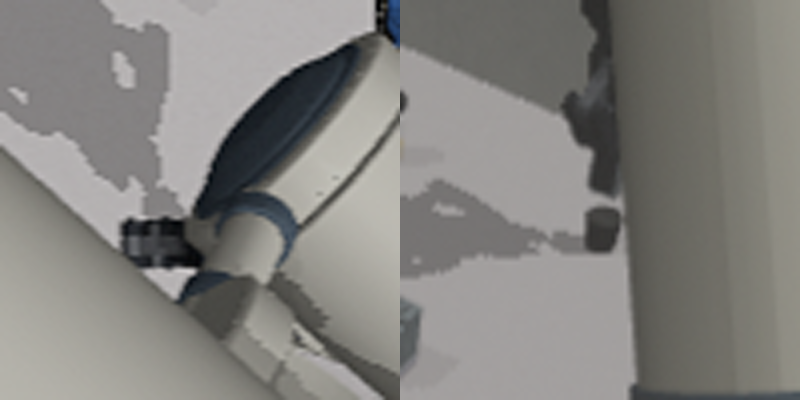

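Run:
```python
from h import *
print(sensors.sense()['tcp_pos'],plane("scene",[(435.6,218.2),(435.6,231.5)],.01),plane("scene",[(435.6,218.2)],.03),plane("scene",[(435.1,222)],.024))
c=cam.calibration("scene");T=np.linalg.inv(c["pose"])
for z in (.0097,.024): 
    q=T@np.r_[.4566,-.3094,z,1];print(320-.3+c["fx"]*q[0]/-q[2],c["cy"]-c["fy"]*q[1]/-q[2])
p,d=cam.grab_frame("scene");print(d[210:236:2,435],d[214:228:2,432])
t=plane("scene",[(435,227)],.012)[0]; o,_=rays("scene",(435,227));print(np.linalg.norm(t-o))
b=[x for x in blobs(p,(0,0,0),(180,255,70),(425,205,445,245))];print(b)
```

```text
[ 0.45656496 -0.3094256   0.00960058] [[ 0.47750498 -0.3447573   0.01      ]
 [ 0.44764436 -0.29589234  0.01      ]] [[ 0.46530355 -0.31929211  0.03      ]] [[ 0.4613296  -0.31203991  0.024     ]]
435.327883687899 227.72105874454442
436.148101474943 223.21821004604277
[1.3571172 1.3569424 1.3618827 1.3646848 1.3698721 1.4525564 1.3969743
 1.398195  1.3947729 1.3945428 1.3958489 1.4014554 1.4066716] [1.3662446 1.3680187 1.455667  1.4428737 1.4079149 1.3957036 1.3930179]
1.434788058142019
[(array([435.71084337, 210.44578313]), np.int32(83), array([430, 205,  10,  13])), (array([435.29166667, 226.94444444]), np.int32(72), array([432, 222,   8,  11]))]
```

Run:
```python
from h import *
p,d=cam.grab_frame("scene")
o,_=rays("scene",(0,0))
for v in range(206,236,2):
    _,r=rays("scene",[(x,v) for x in (433,435,437)]);print(v,[(o+r[i]*d[v,x]).round(3).tolist() for i,x in enumerate((433,435,437))])
```

```text
206 [[0.455, -0.273, 0.097], [0.447, -0.266, 0.104], [0.444, -0.27, 0.104]]
208 [[0.463, -0.291, 0.078], [0.448, -0.27, 0.096], [0.444, -0.271, 0.097]]
210 [[0.462, -0.291, 0.072], [0.457, -0.291, 0.075], [0.452, -0.291, 0.077]]
212 [[0.46, -0.287, 0.069], [0.456, -0.291, 0.069], [0.45, -0.289, 0.073]]
214 [[0.46, -0.289, 0.062], [0.456, -0.292, 0.062], [0.45, -0.292, 0.065]]
216 [[0.459, -0.29, 0.056], [0.456, -0.295, 0.055], [0.449, -0.292, 0.06]]
218 [[0.46, -0.293, 0.048], [0.456, -0.297, 0.047], [0.449, -0.293, 0.053]]
220 [[0.486, -0.349, -0.002], [0.483, -0.355, -0.004], [0.479, -0.358, -0.004]]
222 [[0.466, -0.311, 0.022], [0.464, -0.317, 0.02], [0.459, -0.318, 0.022]]
224 [[0.461, -0.301, 0.024], [0.458, -0.307, 0.022], [0.455, -0.312, 0.021]]
226 [[0.459, -0.299, 0.02], [0.454, -0.3, 0.022], [0.45, -0.304, 0.022]]
228 [[0.456, -0.295, 0.018], [0.452, -0.298, 0.018], [0.448, -0.301, 0.018]]
230 [[0.455, -0.295, 0.011], [0.453, -0.301, 0.009], [0.448, -0.303, 0.01]]
232 [[0.456, -0.3, 0.002], [0.453, -0.305, -0.0], [0.448, -0.305, 0.003]]
234 [[0.455, -0.299, -0.003], [0.452, -0.305, -0.006], [0.446, -0.303, -0.001]]
```

The reported TCP is about 35 mm below the visible fingertips: tip at z≈0.046 by depth, stopper untouched and standing. I'll open, descend partway and measure again.

```bash
python3 inch.py '[[0.5,0,0,0,0,0,0],[0.5,0,0,0,0,0,0],[0.5,0,0,0.01,0,0,0],[0.5,0,0,0.005,0,0,0],[0.5,0,0,0,0,0,0]]'
cat >> h.py <<'E'
def pts(n,u0,u1,v0,v1):
    d=cam.grab_frame(n)[1];v,u=np.mgrid[v0:v1,u0:u1];o,r=rays(n,np.c_[u.ravel(),v.ravel()])
    return (o+r*d[v0:v1,u0:u1].ravel()[:,None]).reshape(v1-v0,u1-u0,3)
E
python3 - <<'E'
from h import *
P=pts("scene",428,442,204,236)
for i in range(2,32,1): print(i+204,[P[i,j].round(3).tolist() for j in (1,4,7,10)])
E
```

```text
time: 4.03
tcp_pos: [0.4562, -0.3091, -0.0061]
tcp_rot: [-3.14, -0.077, 0.001]
wrist_force: [0.2, 0.3, 0.0]
gripper_width: 0.5
finger_force: 0.0
206 [[0.455, -0.25, 0.109], [0.444, -0.245, 0.117], [0.444, -0.26, 0.109], [0.446, -0.28, 0.097]]
207 [[0.453, -0.249, 0.107], [0.444, -0.245, 0.114], [0.442, -0.256, 0.109], [0.444, -0.277, 0.097]]
208 [[0.453, -0.249, 0.104], [0.443, -0.244, 0.112], [0.443, -0.259, 0.104], [0.444, -0.278, 0.093]]
209 [[0.451, -0.247, 0.104], [0.444, -0.247, 0.107], [0.443, -0.26, 0.101], [0.442, -0.275, 0.093]]
210 [[0.449, -0.243, 0.104], [0.443, -0.246, 0.105], [0.445, -0.267, 0.093], [0.443, -0.278, 0.088]]
211 [[0.457, -0.259, 0.089], [0.446, -0.252, 0.098], [0.443, -0.263, 0.093], [0.442, -0.277, 0.086]]
212 [[0.454, -0.254, 0.09], [0.445, -0.252, 0.096], [0.441, -0.26, 0.093], [0.442, -0.278, 0.083]]
213 [[0.454, -0.256, 0.086], [0.444, -0.25, 0.094], [0.443, -0.264, 0.087], [0.443, -0.281, 0.078]]
214 [[0.452, -0.252, 0.086], [0.445, -0.255, 0.088], [0.443, -0.266, 0.083], [0.442, -0.28, 0.075]]
215 [[0.453, -0.256, 0.08], [0.443, -0.25, 0.089], [0.
[... 1338 characters left out ...]
]]
229 [[0.471, -0.305, 0.0], [0.461, -0.301, 0.008], [0.453, -0.301, 0.012], [0.45, -0.313, 0.007]]
230 [[0.469, -0.302, -0.0], [0.459, -0.298, 0.008], [0.452, -0.3, 0.01], [0.447, -0.307, 0.009]]
231 [[0.469, -0.303, -0.004], [0.459, -0.299, 0.004], [0.451, -0.3, 0.008], [0.45, -0.314, 0.0]]
232 [[0.467, -0.3, -0.004], [0.46, -0.302, -0.001], [0.452, -0.302, 0.003], [0.448, -0.312, -0.001]]
233 [[0.463, -0.293, -0.001], [0.458, -0.299, -0.002], [0.451, -0.301, 0.0], [0.445, -0.306, 0.0]]
234 [[0.461, -0.289, -0.001], [0.455, -0.294, -0.001], [0.451, -0.302, -0.003], [0.443, -0.303, 0.0]]
235 [[0.46, -0.288, -0.003], [0.454, -0.292, -0.002], [0.448, -0.298, -0.003], [0.443, -0.304, -0.004]]
```

```bash
python3 inch.py '[[0.5,0,0,0.01,0,0,0],[0.5,0,0,0.008,0,0,0],[0.5,0,0,0,0,0,0],[0.1,0,0,0,0,0,0],[0.1,0,0,0,0,0,0]]' 30
python3 inch.py '[[0.1,0,0,0,0,0,0],[0.1,0,0,0,0,0,0]]'
```

```text
time: 4.7
tcp_pos: [0.4567, -0.3095, -0.0232]
tcp_rot: [3.14, 0.077, 0.0]
wrist_force: [-0.1, -0.6, -0.9]
gripper_width: 0.25
finger_force: 29.3
time: 4.95
tcp_pos: [0.4566, -0.3095, -0.0233]
tcp_rot: [3.14, 0.076, 0.0]
wrist_force: [0.3, -1.2, 1.8]
gripper_width: 0.244
finger_force: 29.4
```

Run:
```python
from h import *
P=pts("scene",428,442,204,236)
for i in range(8,32,1): print(i+204,[P[i,j].round(3).tolist() for j in (4,7,10)])
```

```text
212 [[0.442, -0.246, 0.1], [0.443, -0.264, 0.09], [0.254, 0.117, 0.385]]
213 [[0.445, -0.253, 0.092], [0.444, -0.267, 0.085], [0.254, 0.118, 0.384]]
214 [[0.443, -0.25, 0.091], [0.443, -0.266, 0.082], [0.253, 0.117, 0.382]]
215 [[0.445, -0.255, 0.085], [0.443, -0.267, 0.079], [0.253, 0.118, 0.381]]
216 [[0.444, -0.254, 0.083], [0.443, -0.267, 0.077], [0.252, 0.12, 0.381]]
217 [[0.447, -0.261, 0.075], [0.445, -0.272, 0.07], [0.254, 0.115, 0.375]]
218 [[0.447, -0.262, 0.071], [0.444, -0.271, 0.068], [0.252, 0.118, 0.376]]
219 [[0.448, -0.265, 0.066], [0.444, -0.273, 0.063], [0.253, 0.116, 0.372]]
220 [[0.447, -0.264, 0.064], [0.441, -0.267, 0.065], [0.445, -0.292, 0.05]]
221 [[0.459, -0.288, 0.042], [0.445, -0.276, 0.055], [0.447, -0.297, 0.043]]
222 [[0.456, -0.284, 0.042], [0.451, -0.289, 0.042], [0.445, -0.294, 0.042]]
223 [[0.456, -0.285, 0.039], [0.449, -0.287, 0.041], [0.445, -0.295, 0.038]]
224 [[0.455, -0.284, 0.036], [0.45, -0.289, 0.036], [0.447, -0.3, 0.032]]
225 [[0.456, -0.286, 0.032], [0.449, -0.289, 0.033], [0.449, -0.306, 0.024]]
226 [[0.455, -0.286, 0.029], [0.451, -0.293, 0.027], [0.447, -0.303, 0.023]]
227 [[0.457, -0.29, 0.023], [0.45, -0.293, 0.025], [0.447, -0.304, 0.02]]
228 [[0.453, -0.283, 0.026], [0.45, -0.294, 0.021], [0.447, -0.304, 0.017]]
229 [[0.453, -0.285, 0.021], [0.447, -0.289, 0.022], [0.447, -0.305, 0.013]]
230 [[0.454, -0.288, 0.016], [0.446, -0.288, 0.02], [0.445, -0.303, 0.012]]
231 [[0.461, -0.303, 0.001], [0.445, -0.287, 0.018], [0.448, -0.31, 0.004]]
232 [[0.46, -0.301, -0.001], [0.448, -0.294, 0.009], [0.449, -0.313, -0.002]]
233 [[0.458, -0.3, -0.003], [0.453, -0.305, -0.003], [0.446, -0.308, -0.001]]
234 [[0.457, -0.297, -0.003], [0.449, -0.298, 0.0], [0.444, -0.305, -0.001]]
235 [[0.453, -0.291, -0.001], [0.449, -0.299, -0.003], [0.443, -0.303, -0.003]]
```

Large stopper gripped (29 N). I'll lift it and carry it above the large front hole.

```bash
python3 inch.py '[[0.1,0,0,-0.045,0,0,0],[0.1,0,0,-0.04,0,0,0],[0.1,0.011,-0.0552,0,0,0,0],[0.1,0.011,-0.0552,0,0,0,0],[0.1,0.011,-0.0552,0,0,0,0]]'
python3 inch.py '[[0.1,0.011,-0.0552,0,0,0,0],[0.1,0.011,-0.0552,0,0,0,0],[0.1,0.0107,-0.0552,0,0,0,0],[0.1,0,0,0,0,0,0],[0.1,0,0,0,0,0,0]]'
```

```text
time: 5.62
tcp_pos: [0.4815, -0.1409, 0.0618]
tcp_rot: [3.141, 0.076, 0.001]
wrist_force: [0.9, 0.0, 0.2]
gripper_width: 0.247
finger_force: 29.5
time: 6.25
tcp_pos: [0.5059, 0.0245, 0.0616]
tcp_rot: [3.14, 0.078, -0.0]
wrist_force: [-0.4, -1.0, -0.5]
gripper_width: 0.247
finger_force: 29.6
```

```bash
python3 inch.py '[[0.1,0,0,0.04,0,0,0],[0.1,0,0,0.019,0,0,0],[0.1,0,0,0,0,0,0]]'
python3 - <<'E'
from h import *
for n,w in (("top",(262,225,352,325)),("scene",(290,220,380,320))):
    p=grab(n)[w[1]:w[3],w[0]:w[2]];globals()[n]=cv2.resize(p,(396,440),interpolation=cv2.INTER_CUBIC)
cv2.imwrite("pics/g3.png",np.hstack([top,scene])[:,:,::-1])
E
```

```text
time: 6.62
tcp_pos: [0.505, 0.0234, 0.0017]
tcp_rot: [-3.141, -0.074, 0.004]
wrist_force: [0.6, -0.0, 0.2]
gripper_width: 0.252
finger_force: 29.6
```

View pics/g3.png

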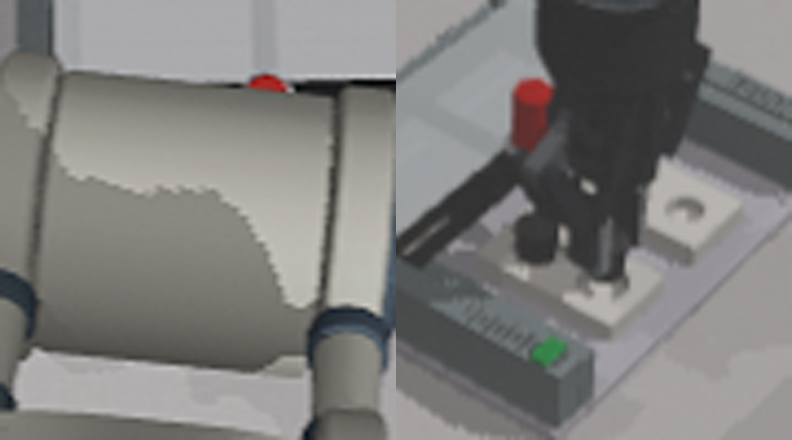

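The scene crop shows the foot of the held black stopper just over the large front hole at about (605,272), with the hole mouth visible around it. I'll lower it gently.

```bash
python3 inch.py '[[0.1,0,-0.0005,0.005,0,0,0],[0.1,0,0,0.004,0,0,0],[0.1,0,0,0.003,0,0,0]]'; python3 inch.py '[[0.1,0,0,0.002,0,0,0],[0.1,0,0,0,0,0,0]]'
```

```text
time: 7.1
tcp_pos: [0.5061, 0.0251, -0.0094]
tcp_rot: [3.141, 0.077, 0.0]
wrist_force: [-0.1, -0.4, -0.2]
gripper_width: 0.247
finger_force: 29.6
time: 7.35
tcp_pos: [0.5059, 0.0251, -0.0116]
tcp_rot: [-3.141, -0.077, 0.001]
wrist_force: [0.1, 0.4, 0.4]
gripper_width: 0.248
finger_force: 29.6
```

```bash
python3 inch.py '[[0.1,0,0,0.001,0,0,0],[0.1,0,0,0,0,0,0]]';python3 inch.py '[[0.1,0,0,0.001,0,0,0],[0.1,0,0,0,0,0,0]]'
```

```text
time: 7.6
tcp_pos: [0.5062, 0.0251, -0.0123]
tcp_rot: [3.141, 0.077, 0.001]
wrist_force: [-0.3, 0.5, 1.6]
gripper_width: 0.245
finger_force: 29.7
time: 7.85
tcp_pos: [0.5066, 0.025, -0.0127]
tcp_rot: [3.14, 0.077, 0.002]
wrist_force: [-1.8, -0.8, 17.7]
gripper_width: 0.245
finger_force: 30.9
```

Floor contact at 17 N. Release and lift.

```bash
python3 inch.py '[[0.45,0,0,-0.0005,0,0,0],[0.45,0,0,0,0,0,0],[0.45,0,0,0,0,0,0],[0.45,0,0,-0.03,0,0,0],[0.45,0,0,-0.05,0,0,0]]'; python3 inch.py '[[0.45,0,0,-0.02,0,0,0],[0.45,-0.0151,0.0585,0,0,0,0],[0.45,-0.0151,0.0585,0,0,0,0]]'; python3 inch.py '[[0.45,-0.0151,0.0585,0,0,0,0],[0.45,-0.0151,0.0585,0,0,0,0],[0.45,-0.0151,0.0585,0,0,0,0],[0.45,0,0,0,0,0,0],[0.45,0,0,0,0,0,0]]'
python3 - <<'E'
from h import *
s=sensors.sense();print(s['tcp_pos'],s['joint_positions'])
p=grab("scene")
a=cv2.resize(p[220:320,290:380],(540,600),interpolation=cv2.INTER_CUBIC)
cv2.imwrite("pics/g4.png",a[:,:,::-1])
for n,w in (("top",(160,308,186,332)),("scene",(262,380,290,402))): print([ (b[0],b[1]) for b in blobs(grab(n),(0,90,40),(12,255,255),w)])
E
```

```text
time: 8.48
tcp_pos: [0.5048, 0.0252, 0.0669]
tcp_rot: [-3.14, -0.077, 0.005]
wrist_force: [-0.1, 0.3, 0.2]
gripper_width: 0.45
finger_force: 0.0
time: 8.85
tcp_pos: [0.4815, -0.0942, 0.0874]
tcp_rot: [3.14, 0.08, 0.001]
wrist_force: [-0.3, -0.2, -0.2]
gripper_width: 0.451
finger_force: 0.0
time: 9.48
tcp_pos: [0.4445, -0.2705, 0.0869]
tcp_rot: [-3.14, -0.075, 0.001]
wrist_force: [0.8, 1.3, -0.9]
gripper_width: 0.45
finger_force: 0.0
[ 0.44447907 -0.27050474  0.08686386] [-6.61624620e-01  4.87626090e-01  1.72421664e+00  2.03447333e-04
  9.30570886e-01  8.61132944e-01]
[(array([171.72916667, 320.27083333]), np.int32(48))]
[]
```

View pics/g4.png

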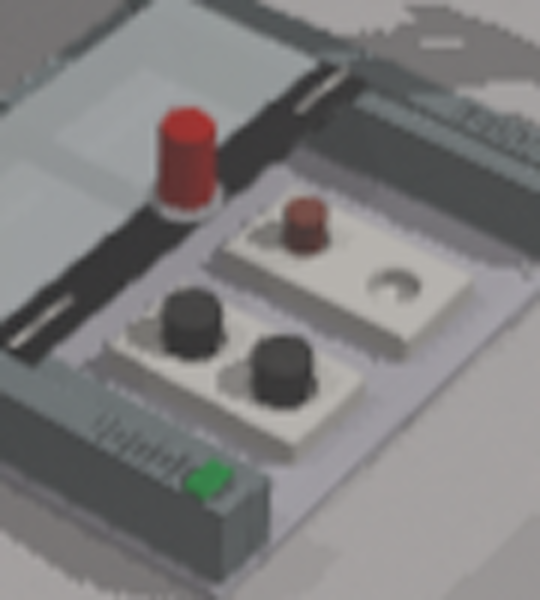

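The large stopper is seated, its top level with the rear one at crop (282,355) vs (192,305). I moved the wrong way along y; nothing was touched. I'll go over to the small stopper.

```bash
python3 inch.py '[[0.45,0,-0.0586,0,0,0,0],[0.45,0,-0.0586,0,0,0,0],[0.45,0,-0.0586,0,0,0,0],[0.45,0,-0.0586,0,0,0,0],[0.45,0,-0.0586,0,0,0,0]]'; python3 inch.py '[[0.45,0,-0.0586,0,0,0,0],[0.45,0,-0.0586,0,0,0,0],[0.45,0,-0.0586,0,0,0,0],[0.45,0,-0.0586,0,0,0,0],[0.45,0,-0.0586,0,0,0,0]]'; python3 inch.py '[[0.45,0,0,0.02,0,0,0],[0.45,0,0,0,0,0,0],[0.45,0,0,0,0,0,0]]'
```

```text
time: 10.25
tcp_pos: [0.4301, 0.0246, 0.0873]
tcp_rot: [-3.141, -0.079, -0.001]
wrist_force: [1.9, -0.5, 0.5]
gripper_width: 0.454
finger_force: 0.0
time: 10.88
tcp_pos: [0.415, 0.3174, 0.0872]
tcp_rot: [-3.141, -0.08, -0.0]
wrist_force: [1.4, -0.2, 0.5]
gripper_width: 0.448
finger_force: 0.0
time: 11.25
tcp_pos: [0.416, 0.3144, 0.0675]
tcp_rot: [3.141, 0.077, -0.0]
wrist_force: [0.3, 0.6, 0.9]
gripper_width: 0.449
finger_force: 0.0
```

```bash
python3 inch.py '[[0.45,0,0,0.045,0,0,0],[0.45,0,0,0.035,0,0,0],[0.45,0,0,0,0,0,0],[0.45,0,0,0.012,0,0,0],[0.45,0,0,0,0,0,0]]'; python3 inch.py '[[0.05,0,0,0,0,0,0],[0.05,0,0,0,0,0,0],[0.05,0,0,0,0,0,0],[0.05,0,0,0,0,0,0]]' 30
```

```text
time: 11.88
tcp_pos: [0.4166, 0.3146, -0.0244]
tcp_rot: [-3.14, -0.076, -0.001]
wrist_force: [-0.2, -0.0, -0.4]
gripper_width: 0.45
finger_force: 0.0
time: 12.38
tcp_pos: [0.4167, 0.3149, -0.0243]
tcp_rot: [-3.14, -0.077, -0.002]
wrist_force: [-0.2, 1.0, 8.0]
gripper_width: 0.175
finger_force: 29.5
```

```bash
python3 inch.py '[[0.05,0,0,-0.02,0,0,0],[0.05,0,0,-0.045,0,0,0],[0.05,0,0,-0.02,0,0,0],[0.05,0.0107,0.0523,0,0,0,0],[0.05,0.0107,0.0523,0,0,0,0]]'; python3 inch.py '[[0.05,0.0107,0.0523,0,0,0,0],[0.05,0.0107,0.0523,0,0,0,0],[0.05,0.0107,0.0523,0,0,0,0],[0.05,0.0107,0.0523,0,0,0,0],[0.05,0.0107,0.0523,0,0,0,0]]';python3 inch.py '[[0.05,0,0,0.03,0,0,0],[0.05,0,0,0.029,0,0,0],[0.05,0,0,0,0,0,0],[0.05,0,0,0,0,0,0]]'
python3 - <<'E'
from h import *
p=grab("scene")
a=cv2.resize(p[210:310,300:400],(600,600),interpolation=cv2.INTER_CUBIC)
cv2.imwrite("pics/g5.png",a[:,:,::-1])
E
```

```text
time: 13.0
tcp_pos: [0.4431, 0.2103, 0.0606]
tcp_rot: [-3.14, -0.079, -0.002]
wrist_force: [0.5, -0.4, 0.3]
gripper_width: 0.178
finger_force: 29.5
time: 13.62
tcp_pos: [0.5092, -0.0493, 0.0603]
tcp_rot: [3.141, 0.077, 0.0]
wrist_force: [1.1, -0.1, 0.6]
gripper_width: 0.172
finger_force: 29.5
time: 14.12
tcp_pos: [0.5092, -0.0474, 0.0019]
tcp_rot: [3.141, 0.077, 0.001]
wrist_force: [0.3, -0.3, -0.4]
gripper_width: 0.171
finger_force: 29.5
```

View pics/g5.png

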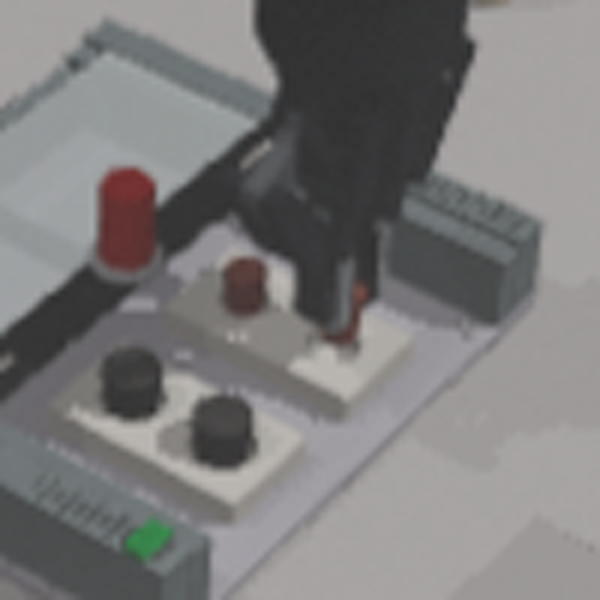

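Foot of the red stopper is around crop (345,335), partly hidden by the near finger. It may sit 2–3 mm off to the right of the hole at (332,343), so I'll measure it.

Run:
```python
from h import *
p=grab("scene");h=cv2.cvtColor(p[255:272,348:368],cv2.COLOR_RGB2HSV)
m=cv2.inRange(h,(0,70,30),(14,255,255))|cv2.inRange(h,(165,70,30),(180,255,255))
print("cols 348..");[print(255+i,''.join('#' if x else '.' for x in r),p[255+i,354:366].sum(1)) for i,r in enumerate(m)]
c=cam.calibration("scene");T=np.linalg.inv(c["pose"])
def pr(x):
    q=T@np.r_[x,1];return (c["cx"]-c["fx"]*q[0]/q[2]).round(1),(c["cy"]+c["fy"]*q[1]/q[2]).round(1)
b,_=tri((339.2,281.8),(355.2,267.2));h0=plane("scene",(355.2,267.2),.02)[0]
for r,z in ((0.007,.0265),(.009,.0505)):
    for a in (0,90,180,270): print(z,a,pr(h0+[0,0,z-.02]+0+np.r_[r*-.757*np.cos(np.radians(a))+r*-.65*np.sin(np.radians(a)),r*-.653*np.cos(np.radians(a))+r*.757*np.sin(np.radians(a)),0]))
P=pts("scene",348,368,255,272)
for v in (260,263,266):print(v,[P[v-255,u-348].round(3).tolist() for u in (356,358,360)])
```

```text
cols 348..
255 .................... [167 176 242 308 263 185 167 161 188 320 286 245]
256 .................... [173 178 243 310 264 200 172 164 189 319 337 307]
257 ...........##....... [170 177 243 308 266 232 212 174 192 320 350 355]
258 ...........##....... [178 185 246 316 257 261 248 187 213 309 349 354]
259 ...........##....... [181 199 248 325 263 254 227 179 255 311 348 357]
260 ...........#........ [173 207 249 324 256 216 290 339 380 410 370 357]
261 ...........#........ [175 219 258 326 234 205 395 477 486 486 430 408]
262 ...........#........ [176 221 268 329 235 234 437 497 496 486 480 481]
263 .................... [188 231 271 310 235 273 481 511 508 501 491 487]
264 ..........#......... [214 252 258 248 219 350 500 524 515 512 507 501]
265 .........##......... [221 229 220 204 210 410 515 533 516 512 512 512]
266 .........#.......... [233 194 194 202 228 340 475 509 513 512 512 512]
267 .................... [411 402 323 292 292 289 458 507 512 512 512 512]
268 .................... [539 543 440 391 357 339 487 512 512 512 512 499]
269 .................... [541 541 446 413 397 442 501 513 512 513 500 464]
270 .................... [542 541 494 485 470 503 511 512 512 500 464 428]
271 .................... [542 543 541 541 527 515 511 512 500 463 427 419]
0.0265 0 (np.float64(358.4), np.float64(265.1))
0.0265 90 (np.float64(355.5), np.float64(267.1))
0.0265 180 (np.float64(352.3), np.float64(265.0))
0.0265 270 (np.float64(355.2), np.float64(263.0))
0.0505 0 (np.float64(359.9), np.float64(257.1))
0.0505 90 (np.float64(356.1), np.float64(259.6))
0.0505 180 (np.float64(352.0), np.float64(257.0))
0.0505 270 (np.float64(355.8), np.float64(254.5))
260 [[0.499, -0.031, 0.056], [0.498, -0.038, 0.052], [0.5, -0.049, 0.044]]
263 [[0.499, -0.033, 0.046], [0.5, -0.041, 0.04], [0.512, -0.067, 0.017]]
266 [[0.504, -0.04, 0.03], [0.501, -0.044, 0.029], [0.503, -0.054, 0.021]]
```

Right edges are at 358.7 (foot) and 360.5 (top) against the expected 358.4 and 359.9, so it is aligned. I'll lower it.

```bash
python3 inch.py '[[0.05,0,0,0.005,0,0,0],[0.05,0,0,0.004,0,0,0],[0.05,0,0,0.003,0,0,0],[0.05,0,0,0,0,0,0]]'; python3 inch.py '[[0.05,0,0,0.0015,0,0,0],[0.05,0,0,0,0,0,0]]'; python3 inch.py '[[0.05,0,0,0.001,0,0,0],[0.05,0,0,0,0,0,0]]'
```

```text
time: 14.78
tcp_pos: [0.509, -0.0475, -0.0111]
tcp_rot: [3.141, 0.077, -0.0]
wrist_force: [1.1, -0.3, -1.4]
gripper_width: 0.173
finger_force: 29.4
time: 15.02
tcp_pos: [0.5091, -0.0475, -0.0124]
tcp_rot: [3.141, 0.077, 0.0]
wrist_force: [1.3, -0.4, -0.3]
gripper_width: 0.179
finger_force: 29.5
time: 15.28
tcp_pos: [0.5093, -0.0475, -0.0133]
tcp_rot: [3.141, 0.077, 0.001]
wrist_force: [2.1, -1.3, 4.7]
gripper_width: 0.177
finger_force: 29.8
```

```bash
python3 inch.py '[[0.05,0,0,0.0005,0,0,0],[0.4,0,0,-0.0005,0,0,0],[0.4,0,0,0,0,0,0],[0.4,0,0,0,0,0,0],[0.4,0,0,-0.03,0,0,0]]'; python3 inch.py '[[0.6,0,0,-0.05,0,0,0],[0.6,0,0,-0.025,0,0,0],[0.6,0.0365,-0.0186,0,0,0,0],[0.6,0.0364,-0.0186,0,0,0,0],[0.6,0,0,0,0,0,0]]'
python3 - <<'E'
from h import *
print(sensors.sense()['tcp_pos'])
p=grab("scene")
a=cv2.resize(p[190:310,290:390],(500,600),interpolation=cv2.INTER_CUBIC)
cv2.imwrite("pics/g6.png",a[:,:,::-1])
E
```

```text
time: 15.9
tcp_pos: [0.5075, -0.0472, 0.0155]
tcp_rot: [-3.14, -0.077, 0.006]
wrist_force: [-0.7, 0.7, 1.0]
gripper_width: 0.397
finger_force: 0.0
time: 16.52
tcp_pos: [0.5819, -0.0056, 0.0914]
tcp_rot: [-3.141, -0.079, -0.002]
wrist_force: [-0.5, 0.1, 0.2]
gripper_width: 0.596
finger_force: 0.0
[ 0.581922   -0.00558499  0.09144712]
```

View pics/g6.png

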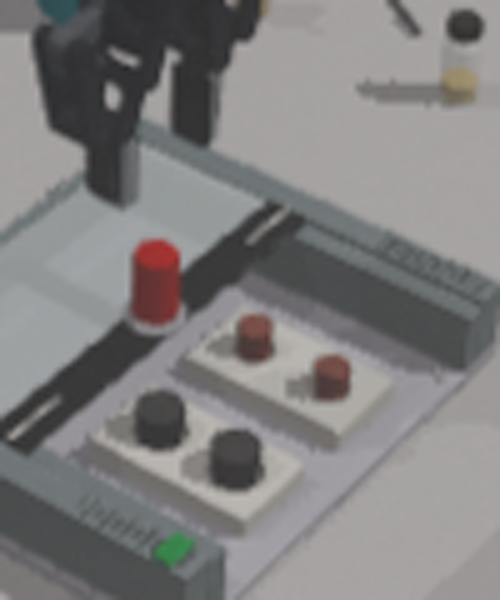

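All four stoppers stand level in their holes, and the open fingers straddle the knob. I'll descend and grip it.

```bash
python3 inch.py '[[0.6,0,0,0.04,0,0,0],[0.6,0,0,0.02,0,0,0],[0.6,0,0,0.01,0,0,0],[0.6,0,0,0,0,0,0]]';python3 inch.py '[[0.1,0,0,0,0,0,0],[0.1,0,0,0,0,0,0],[0.1,0,0,0,0,0,0],[0.1,0,0,0,0,0,0],[0.1,0,0,0,0,0,0]]' 80
```

```text
time: 17.08
tcp_pos: [0.5793, -0.007, 0.0214]
tcp_rot: [-3.141, -0.076, 0.002]
wrist_force: [1.7, 0.0, 0.0]
gripper_width: 0.597
finger_force: 0.0
time: 17.7
tcp_pos: [0.5805, -0.0075, 0.0228]
tcp_rot: [3.139, 0.077, 0.002]
wrist_force: [-2.0, -6.9, 8.2]
gripper_width: 0.231
finger_force: 77.9
```

```bash
python3 inch.py '[[0.1,-0.01,0,0,0,0,0],[0.1,-0.015,0,0,0,0,0],[0.1,-0.02,0,0,0,0,0],[0.1,-0.02,0,0,0,0,0],[0.1,-0.015,0,0,0,0,0]]'; python3 inch.py '[[0.1,-0.008,0,0,0,0,0],[0.1,0,0,0,0,0,0],[0.1,0,0,0,0,0,0]]'
python3 - <<'E'
from h import *
np.set_printoptions(linewidth=200)
t=grab("top");s=grab("scene");cv2.imwrite("pics/t9.png",t[:,:,::-1]);cv2.imwrite("pics/s9.png",s[:,:,::-1])
G=((45,80,40),(85,255,255))
print([(b[0],b[1]) for b in blobs(t,*G,(262,285,280,302))],[(b[0],b[1]) for b in blobs(s,*G,(308,285,340,312))])
print("top rows 280-299 cols 266-300");[print(v,t[v,266:300].mean(1).astype(int)) for v in range(280,300)]
print("scene rows 280-306, cols 314-348");[print(v,s[v,314:348].mean(1).astype(int)) for v in range(278,306)]
E
```

```text
time: 18.32
tcp_pos: [0.5022, -0.0118, 0.0229]
tcp_rot: [3.139, 0.077, 0.009]
wrist_force: [7.7, -10.4, -1.8]
gripper_width: 0.228
finger_force: 78.3
time: 18.7
tcp_pos: [0.495, -0.0122, 0.0228]
tcp_rot: [3.139, 0.077, 0.009]
wrist_force: [6.8, -10.0, 1.4]
gripper_width: 0.231
finger_force: 78.6
[(array([269.48275862, 294.20689655]), np.int32(29))] [(array([324.5       , 299.20588235]), np.int32(34))]
top rows 280-299 cols 266-300
280 [138 137 128 128 130 122  85  38  41  45  51  58  89 121 132 132 132 131 133 133 132 132 133 135 128 108  86  87 116 133 134 133 134 133]
281 [136 134 104  75  79  68  46  36  42  47  49  71  98 122 132 130 131 131 132 131 132 132 132 133 126 105  84  88 120 135 133 132 132 133]
282 [135 134 126 127 131 103  48  39  40  45  50  71 102 123 131 129 129 130 129 131 131 132 133 132 122  98  76  90 122 134 132 133 133 133]
283 [135 122 100 102  92  70  48  39  42  49  50  79 109 124 128 128 128 128 129 129 129 130 132 129 117  97  77  93 122 132 130 132 132 131]
284 [134 121 115 127 130 105  47  37  41  48  50  80 113 126 127 128 127 128 129 128 129 130 132 
[... 5483 characters left out ...]
 78  76  77  84 104  85  78  83  85  88  92  90  91  99 116 122 114 111 104  95 134 151 153 153 152 153 153 152 155 154 140 148 153]
302 [ 77  78  78  77  78  78  78  75  72  80  89  89  89 105 117 121 116 101  99  95  93 144 153 153 153 153 152 152 155 153 138 146 154 154]
303 [ 78  77  78  78  78  78  78  79  76  76  99 102 107 117 123 116 102  91  94  93  92 145 153 153 153 153 151 154 153 137 142 153 155 154]
304 [ 78  78  78  78  78  78  78  78  79  81  99 112 119 121 119  99  94  91  94  94  94 145 153 153 152 152 155 153 136 143 152 154 153 154]
305 [ 78  78  78  78  79  78  79  78  79  78  79  82 103 113  97  95  95  93  96  94  94 144 153 153 152 154 152 136 142 152 155 155 157 158]
```

```bash
cat > m.py <<'E'
from h import *
ax=np.r_[np.cos(.0485),np.sin(.0485)];ay=np.r_[-ax[1],ax[0]]
def line(img,n,win,vert):
    x0,y0,x1,y1=win;g=img[y0:y1,x0:x1].mean(2);P=[]
    for v in range(y1-y0):
        r=g[v];w=np.clip(r-75,0,None);k=w.argmax()
    return P
def cen(img,n,px):  # intensity centroid across the line at each column/row list of (u,v) windows
    out=[]
    for u,v0,v1 in px:
        w=np.clip(img[v0:v1,u].mean(1)-np.min(img[v0:v1,u].mean(1))-8,0,None);out.append((u,(w*np.arange(v0,v1)).sum()/w.sum()))
    return plane(n,out,.047)[:,:2]
E
python3 - <<'E'
from m import *
s=cv2.imread("pics/s9.png")[:,:,::-1];s0=cv2.imread("pics/scene0.png")[:,:,::-1];t0=cv2.imread("pics/top0.png")[:,:,::-1]
G=((45,70,35),(88,255,255))
mt=blobs(t0,*G,(262,285,280,302))[0][0]
for nm,n,L,z in (("now",s,cen(s,"scene",[(u,613-u+d0,613-u+d1) for u in range(324,331) for d0,d1 in [(4,9)]]),.047),):
    pass
# now: line crosses (325,292.5),(330,288)
L=cen(s,"scene",[(u,int(round(292.7-(u-325)*.95))-3,int(round(292.7-(u-325)*.95))+4) for u in range(325,331)])
ms=blobs(s,*G,(308,285,340,312))[0];m=plane("scene",ms[0],.047)[0,:2];print("mark scene",ms,m,"line x",(L@ax).round(4),"mark x",m@ax,"gap",(L@ax).mean()-m@ax)
M0=plane("top",mt,.049)[0,:2]
L0=cen(t0,"top",[(u,246,253) for u in range(276,287)]);print("top0 line",(L0@ax).round(4),"mark",mt,M0@ax,"travel",(L0@ax).mean()-M0@ax)
E
```

```text
mark scene (array([324.35135135, 299.35135135]), np.int32(37), array([321, 296,   8,   7])) [0.47719367 0.10240552] line x [0.4926 0.4931 0.4927 0.4929 0.4928 0.4927] mark x 0.4815972604033591 gap 0.011213177699271326
top0 line [0.5786 0.5786 0.5785 0.5785 0.5784 0.5785 0.5787 0.5787 0.5787 0.5788
 0.5789] mark [270.41025641 294.05128205] 0.4822157514808003 travel 0.09641441881556123
```

Both views agree that about 11 mm remains.

```bash
python3 inch.py '[[0.1,-0.006,0,0,0,0,0],[0.1,-0.005,0,0,0,0,0],[0.1,0,0,0,0,0,0],[0.1,0,0,0,0,0,0]]'
python3 - <<'E'
from m import *
s=grab("scene");cv2.imwrite("pics/s10.png",s[:,:,::-1]);t=grab("top")
G=((45,70,35),(88,255,255))
print([(b[0],b[1]) for b in blobs(s,*G,(308,285,345,318))])
[print(v,s[v,316:348].mean(1).astype(int)) for v in range(284,304)]
E
```

```text
time: 19.3
tcp_pos: [0.4843, -0.0128, 0.0228]
tcp_rot: [3.139, 0.077, 0.01]
wrist_force: [8.0, -10.8, 0.7]
gripper_width: 0.229
finger_force: 78.7
[(array([324.25714286, 299.34285714]), np.int32(35))]
284 [162 162 162 162 163 164 165 165 166 166 166 166 165 166 166 162 151 135
 111  73  60  60  59  59  60  59  60  59  60  60  60  63]
285 [162 162 162 162 162 162 163 164 165 166 165 166 166 165 166 164 144  99
  66  60  59  59  59  59  59  59  60  60  60  61  72  89]
286 [162 162 162 162 162 162 162 162 163 165 165 166 165 166 166 154 108  67
  59  59  59  61  59  59  59  59  60  61  60  73 116 128]
287 [162 162 162 162 161 161 162 162 162 163 164 165 166 166 154 111  69  60
  60  59  69  62  60  60  60  60  60  60  72 117 146 143]
288 [160 161 162 163 162 162 162 162 162 163 163 163 165 153 112  70  59  60
  59  84 108  76  60  60  60  60  59  77 114 146 143 140]
289 [157 158 160 162 162 162 163 162 162 162 162 163 151 111  70  59  60  60
  84 122 123  80  60  60  60  60  79 118 141 142 141 143]
290 [153 156 157 160 161 162 162 163 162 163 163 147 109  70  60  60  59  83
 114 122  80
[... 1100 characters left out ...]
 153 152 153 152 155 153]
299 [110 100 106 115  91  89  91  88  89  88  90  89  85  71  61  62  87 101
 114 143 154 154 153 154 153 152 152 152 152 155 155 137]
300 [ 81 101 109 117  86  86  88  87  89  89  92  86  94  96  92  88 108 114
 105 133 151 153 153 153 153 153 153 152 155 155 142 140]
301 [ 79  77  84 104  84  79  84  87  87  91  90  93  98 116 123 112 112 104
  95 135 151 154 153 152 153 153 152 155 153 141 148 154]
302 [ 78  79  78  78  78  74  73  80  89  90  90 106 118 121 116 101  98  94
  94 144 153 153 153 153 153 152 155 153 137 147 153 154]
303 [ 78  78  78  79  79  79  78  77  98 102 107 118 123 116 102  91  95  94
  93 145 153 153 153 153 152 154 153 138 142 153 154 154]
```

Run:
```python
from m import *
s=cv2.imread("pics/s10.png")[:,:,::-1]
L=cen(s,"scene",[(u,int(round(295.5-(u-329)*.97))-3,int(round(295.5-(u-329)*.97))+4) for u in range(329,335)])
for c in ((324.35,299.35),(324.26,299.34)):
    m=plane("scene",c,.047)[0,:2];print((L@ax).round(4),m@ax,"gap",(L@ax).mean()-m@ax)
print(sensors.sense()['tcp_pos'])
# seated stoppers, vials, strays check in scene
R=((0,90,40),(12,255,255));B=((0,0,0),(180,255,70))
t=grab("top")
print([(b[0].round(1),b[1]) for b in blobs(t,*B,(444,227,466,248))],[(b[0].round(1),b[1]) for b in blobs(s,(0,80,40),(12,255,255),(330,240,365,275))])
```

```text
[0.4819 0.4818 0.482  0.4818 0.482  0.4821] 0.4816018448677765 gap 0.00032120226761761517
[0.4819 0.4818 0.482  0.4818 0.482  0.4821] 0.48176467136133355 gap 0.0001583757740605818
[ 0.48432982 -0.01278134  0.02282839]
[(array([454.4, 236.6]), np.int32(54))] [(array([359.3, 263.7]), np.int32(46))]
```

The line is within 0.5 mm of the mark with the knob held at 79 N, so I'm handing in.

```bash
python3 -c "
from bench import manip, cam, sensors
print(manip.finish_job())"
```

```text
the job is handed in; nothing more can be done
None
```

I handed the job in with both stray stoppers home and released in their front holes, and the knob still held with the cover's white line within about 0.5 mm of the green mark.

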